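# Feed a lens tray past a spring gate

## Task

Press the long yellow treadle rail beside the chute down with one fingertip so that the red gate in the chute floor drops, and while you hold it down push the blue lens tray from behind with the other finger, along the chute over the lowered gate, until the tray is fully home against the end stop. Then let go, so that the gate springs up shut behind the tray. Only push and press: never lift or grasp the tray or what lies in it, do not let the tray run against the gate, and leave the other things on the bench where they are.

Things in the scene. Friction and masses are not known exactly. Their poses are not given: they have to be found in the camera images.
- chute: Aluminium feed chute, fixed on a dark steel base 320 x 165 mm. Origin on the worktop under the gate; x = feed direction (the tray travels to +x), y across, z up. Floor top at z = 50 mm, from x = -175 to 130. Side walls with inner faces at y = -38 and +38 mm, 5 mm thick, reach z = 66. The entry end (-x) is open, nothing crosses above. The treadle rail runs outside the wall at -y.
- stop_face (a point): Middle of the foot of the end stop's inner face, on the chute floor: x = 122 mm in the chute frame, z = 50; the stop's top is at z = 74 mm. Fully home the tray's nose touches it: tray origin at x = 70 mm, rear wall at x = 18 mm in the chute frame.
- gate (a joint): Angle of the sprung treadle gate (rail and red plate are one rigid part), hinged under the chute about a rod along the chute's x at y = 58, z = 18 mm. 0 = shut: the plate blocks the tray. 0.26 rad = fully open, at a hard stop; above 0.21 rad the tray passes clear. Pressing the rail down opens it, with 3 to 7 N; a spring shuts it when let go.
- pedal_pad (a point): Middle of the top of the yellow treadle rail with black rubber pad, 222 x 36 mm; it runs along the chute, x = -188 to +34 mm in the chute frame. Fully pressed its top is level at z = 58 mm (8 mm above the chute floor) and spans y = -57 to -93 mm. Shut it is 33 mm higher, middle line at about y = -60 mm, sloping 0.26 rad, outer edge higher. A fingertip can slide along it while pressing.
- gate_top (a point): Middle of the top edge of the red gate plate, which is 5 mm thick and spans about y = -35 to +5 mm at x = 0 in the chute frame. Shut it stands 9 to 19 mm above the chute floor, open 5 mm below it.
- tray: Blue lens tray, 104 mm long (x) x 72 wide x 24 high, walls 3 mm, about 0.2 kg, loose in the entry part of the chute, nose 15 to 35 mm before the gate. Origin at the centre of its underside, x axis in the feed direction. Push its rear wall (x = -52 mm) with a finger standing in the chute, tip 3 to 15 mm above the chute floor.
- lens: Clear demo lens 56 x 61 x 5 mm, lying loose in the front compartment of the tray; origin under its centre.
- packet: Yellow screw packet 30 x 54 x 12 mm, lying loose in the rear compartment of the tray; origin under its centre.
- loupe: Bystander: black loupe, 38 mm across, 30 mm high; origin under its centre.
- jar: Bystander: small clear parts jar with a black lid, 37 mm across, 50 mm high; origin under its centre.
- frame: Bystander: dark spectacle frame 138 x 139 x 44 mm; origin under its centre.
- pliers: Bystander: small steel pliers 118 x 49 x 10 mm; origin under their centre.
There are look-alikes about, which are no part of the job. There is more than one size of the tray; the job needs the larger. Several things have the shape of the lens; the one meant has the colours described above.

How it is judged:
By the outcome, as a careful person would: the job done as asked, in the order asked, and still so for the second after the job is handed in, with the robot touching nothing.
It also fails if it takes over 51 s, if anything falls off the work surface, if the arm or the gripper's body presses on something with over 40 N, if the wrist force passes 120 N, or if a joint passes its speed limit or range.

## Robot

A 6-joint arm with a two-finger parallel gripper is mounted at the origin on a cart in front of the work surface, level with it; the furniture and walls round the work are solid. World frame = base frame: x ahead of the robot, y to its left, z up, the work surface at z = 0. Lengths are in m, angles in rad, forces in N, time in s.
With the tool pointing down it reaches from about 0.375 to 0.975 m from the base axis. Payload 3.8 kg.
Tool frame: the origin (TCP) lies between the finger pads; the fingertips stand bot.finger_overhang ahead of it and the grasp point (between the pads) lies 5 mm behind it (bot.finger_overhang is the distance from the TCP to the fingertips, in m); z points along the fingers, y is the line along which they close (so a half turn about z gives the same grasp; the last joint's range is limited). The gripper opens to 88 mm and grips with 3 to 60 N. Pads are 18 mm wide; open, the fingers measure 123 mm over their backs; the gripper's body (75 mm by 187 mm) begins 45 mm behind the grasp point.
Start: joints at [-1.304, 0.264, 1.604, -0, 1.274, -0.037], TCP at [0.202, -0.644, 0.253] pointing down, gripper open.
Joint ranges: [-2.63, 2.63], [-0.94, 2.18], [0.31, 2.57], [-1.31, 4.45], [0, 2.66], [-2.55, 2.55]. Speed limits (rad/s): [2.57, 2.57, 3.14, 3.14, 3.14, 3.14].

## Interface

Orientations are given as a unit quaternion [w, x, y, z].
In Python, from workcell import bot gives the robot as it stands.
- The arm moves only by the tool carry_out, never from a script. Its argument "rows" is a list of rows, each a list of 3 entries, a list of its own where there are three numbers: the shift along the tool's x, y, z in m, then the turn, a rotation vector about the tool's x, y, z in rad, then the closure in counts, from 0 (fully open) to 255 (shut). In form: [[[x, y, z], [wx, wy, wz], hand], ...]. A call has 1 to 10 rows; each row is the pose to reach, as a shift and turn from the pose commanded when the call began, along the tool's axes at that moment; what a row does not reach only later rows make up. A row lasts 1/12 s, in which the tool goes at most 41.7 mm and 7.16 degrees, less where a joint would pass 70% of its speed; a pose out of reach is approached as far as the arm can. A call with a gripper value outside its range is refused whole. The fingers move at their own pace and stop on an object; "squeeze" is the grip in N (left out, the last holds). Time passes only in rows, so rows that repeat a pose let the fingers close. It gives the time, the measured TCP pose, the force, the opening and the grip force at its end, in the units of the state.
- bot.sense(): the state, without advancing time (a new reading comes with each control period).
- bot.capture(name): name is "scene" or "top"; returns (picture, depth): 480x640x3 uint8, red, green, blue; 480x640 float32, m along the optical axis (not along the pixel's ray), 0 where there is no reading.
- bot.camera_info(name): a dict with "mtx" (3x3 intrinsics, pixels), "rvec" (rotation vector, rad) and "tvec" (3), from world to camera coordinates, as OpenCV has them. Camera axes: x right, y down, z forward; pixel columns grow to the right and rows downward; lengths in m; the calibration is good to about 2 mm. A picture is of the moment at which its call begins. camera_info takes no time and is no camera call.
- bot.hand_in(): hands the job in; it is judged then, once.
The state is a dict: "clock": time; "q": joint angles; "joint_vel": joint speeds; "joint_torque": joint torques, N m; "tool_pos": TCP position; "orientation": TCP orientation; "force": force on the tool from outside, world axes, zero at the start; "moment": the same for the moment, N m; "gripper_width": finger opening in m; "grasp_force": force on a finger pad.
Only numpy, scipy, OpenCV 4.12 (cv2) and the standard library are available. Lean on these libraries where they do the work, as an engineer would, in place of code of your own. Each camera call takes 0.05 s, during which the arm holds its last target. There are 200 camera calls.

## Working session

There is one attempt and no reset: what is moved stays moved. The work goes in short steps, Python scripts to look and compute and a tool call to move; the robot and the scene stay as the last step left them, time stands still between calls to the robot, and variables do not carry over. Pictures are saved under pics/ and viewed, at most 10 in all, crops included, and the job is handed in when it is done.

Besides the shell and the picture viewer there is one more tool, called in YAML: its name, and indented under it one key for each argument. carry_out: Moves the arm, as the interface text tells. Its arguments: {"type":"object","properties":{"rows":{"type":"array"},"squeeze":{"type":"number"}},"required":["rows"]}

```bash
mkdir -p pics; cat > h.py <<'E'
import numpy as np, cv2
from workcell import bot
def cam(n):
    c=bot.camera_info(n); R=cv2.Rodrigues(np.array(c["rvec"],float))[0]
    return np.array(c["mtx"],float),R,np.array(c["tvec"],float).ravel()
def cloud(n,d):
    K,R,t=cam(n); v,u=np.mgrid[:480,:640]
    p=np.stack([(u-K[0,2])/K[0,0]*d,(v-K[1,2])/K[1,1]*d,d],-1)
    return (p-t)@R
def save(n,im): cv2.imwrite("pics/"+n+".png",im[...,::-1])
E
python3 - <<'E'
from h import *
s=bot.sense(); print(s, bot.finger_overhang)
for n in("scene","top"):
    im,d=bot.capture(n); np.savez(""+n,im=im,d=d); save(n+"0",im)
    K,R,t=cam(n); print(n,K,-R.T@t,R[2])
E
```

```text
{'clock': 0.0, 'q': array([-1.30388259e+00,  2.64725198e-01,  1.60534010e+00,  3.73896694e-06,
        1.27367852e+00, -3.68691881e-02]), 'joint_vel': array([ 0.00011606,  0.00050112,  0.00012525, -0.00041627,  0.00044601,
       -0.00079227]), 'joint_torque': array([-1.26761224e-03, -5.02120328e+01, -3.56876850e+01,  7.27252266e-02,
        2.93235853e-02, -1.70892299e-04]), 'tool_pos': array([ 0.20175933, -0.64345055,  0.2514251 ]), 'orientation': array([-1.06868176e-03,  9.88486164e-01,  1.51307456e-01, -1.21668314e-04]), 'force': array([ 0.92954895,  0.49749677, -0.25061267]), 'moment': array([ 0.03119867,  0.01072989, -0.00727178]), 'grasp_force': 0.0, 'gripper_width': 0.08776487445645464} 0.014
scene [[582.17282427   0.         325.29777455]
 [  0.         582.17282427 239.53182417]
 [  0.           0.           1.        ]] [-0.55449211 -0.86947293  0.76753787] [ 0.76482115  0.45155032 -0.45951161]
top [[540.98734701   0.         318.74142297]
 [  0.         540.98734701 237.78604321]
 [  0.           0.           1.        ]] [ 0.37252749 -0.20761747  1.20684502] [ 0.16454266 -0.00677307 -0.98634671]
```

View pics/top0.png

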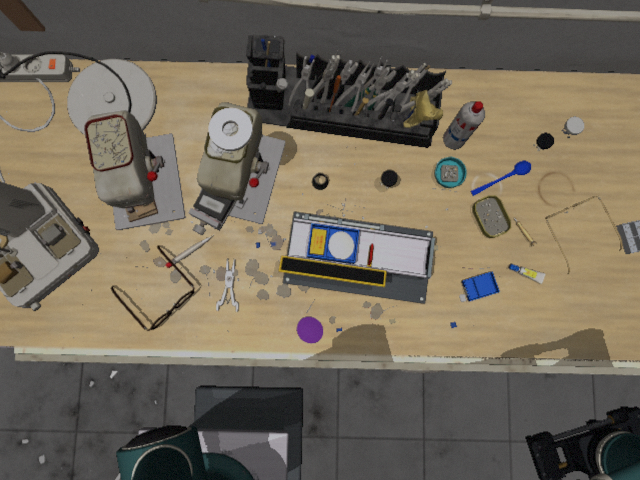

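View pics/scene0.png

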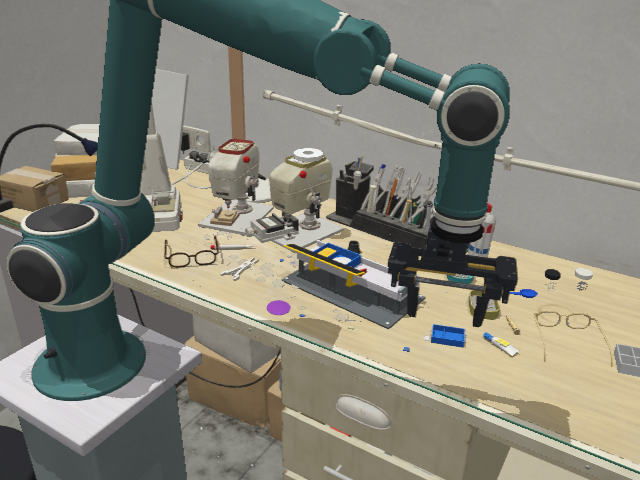

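The top view shows the chute around (360,250), feeding towards image right (about -y world). The tray is at (333,243), the red gate at (371,255), the rail on the near side from (283,265) to (385,278), and the end stop at (430,255). The smaller tray at (480,287) is a look-alike.

```bash
python3 - <<'E'
from h import *
f=np.load("top.npz"); im,d=f["im"],f["d"]; P=cloud("top",d)
hsv=cv2.cvtColor(im,cv2.COLOR_RGB2HSV)
roi=np.zeros((480,640),bool); roi[205:310,270:445]=1; roi&=d>0
z=P[...,2]
def rect(m,name):
    k=cv2.connectedComponentsWithStats(m.astype(np.uint8))
    i=1+np.argmax(k[2][1:,4]); m=k[1]==i
    q=P[m]; r=cv2.minAreaRect((q[:,:2]*1000).astype(np.float32))
    print(name,m.sum(),"z",np.percentile(q[:,2],[5,50,95]).round(4),"c",np.round(r[0],1),"sz",np.round(r[1],1),"ang",round(r[2],2)); print(cv2.boxPoints(r).round(0).tolist())
H,S,V=hsv[...,0],hsv[...,1],hsv[...,2]
print(np.histogram(z[roi],bins=np.arange(-.01,.13,.005)))
rect(roi&(H>100)&(H<125)&(S>120),"blue")
rect(roi&(z>.044)&(z<.056)&(S<60),"floor")
rect(roi&((H<6)|(H>174))&(S>120),"gate")
rect(roi&(z>.003)&(z<.2),"all")
yl=roi&(H>18)&(H<35)&(S>120)
rect(roi&(z>.08),"rail-high")
rect(yl&(np.mgrid[:480,:640][0]<258),"packet")
E
```

```text
(array([ 161, 3798, 4706, 1856,   70,  107,  197,   31,    8,   16,   70,
       1693, 1789,  493,  580,  575,  305,   89,  117,  660,  844,  125,
          0,    0,    0,    0,    0,    0]), array([-0.01 , -0.005,  0.   ,  0.005,  0.01 ,  0.015,  0.02 ,  0.025,
        0.03 ,  0.035,  0.04 ,  0.045,  0.05 ,  0.055,  0.06 ,  0.065,
        0.07 ,  0.075,  0.08 ,  0.085,  0.09 ,  0.095,  0.1  ,  0.105,
        0.11 ,  0.115,  0.12 ,  0.125,  0.13 ]))
blue 670 z [0.0493 0.0566 0.0753] c [ 552.9 -246.2] sz [104.4  72.5] ang 83.85
[[511.0, -294.0], [583.0, -302.0], [594.0, -198.0], [522.0, -190.0]]
floor 2284 z [0.046  0.0496 0.0533] c [ 538.3 -373.7] sz [154.9  75.4] ang 83.18
[[492.0, -446.0], [567.0, -455.0], [585.0, -301.0], [510.0, -292.0]]
gate 45 z [0.0548 0.0636 0.0695] c [ 532.7 -326.9] sz [ 4.8 42. ] ang 81.65
[[512.0, -326.0], [553.0, -332.0], [554.0, -328.0], [512.0, -321.0]]
all 10328 z [0.0042 0.0507 0.0924] c [ 525.7 -306.5] sz [352.1 197.2] ang 85.97
[[415.0, -475.0], [612.0, -489.0], [636.0, -138.0], [440.0, -124.0]]
rail-high 1746 z [0.0845 0.0905 0.0955] c [ 491.3 -244.5] sz [221.8  35.7] ang 82.96
[[460.0, -352.0], [495.0, -357.0], [523.0, -137.0], [487.0, -132.0]]
packet 330 z [0.0604 0.0644 0.0677] c [ 555.7 -212.9] sz [29.7 53.3] ang 83.85
[[528.0, -225.0], [581.0, -230.0], [584.0, -201.0], [531.0, -195.0]]
```

carry_out:
  rows:
    - [[0.454,-0.3565,0.02],[0,0,-0.7],97]
    - [[0.454,-0.3565,0.02],[0,0,-1.147],97]
    - [[0.454,-0.3565,0.02],[0,0,-1.147],97]
    - [[0.454,-0.3565,0.02],[0,0,-1.147],97]
    - [[0.454,-0.3565,0.02],[0,0,-1.147],97]
    - [[0.454,-0.3565,0.02],[0,0,-1.147],97]
    - [[0.454,-0.3565,0.02],[0,0,-1.147],97]
    - [[0.454,-0.3565,0.02],[0,0,-1.147],97]
    - [[0.454,-0.3565,0.02],[0,0,-1.147],97]
    - [[0.454,-0.3565,0.02],[0,0,-1.147],97]

```text
clock: 0.93
tool_pos: [0.4379, -0.2987, 0.2379]
orientation: [-0.0, 0.746, 0.665, -0.0]
force: [0.6, 0.9, -0.4]
gripper_width: 0.0546
grasp_force: 0.0
```

```bash
cat > st.py <<'E'
from h import *
from scipy.spatial.transform import Rotation as Ro
u=np.array([-.120,-.9927]); v=np.array([.9927,-.120]); O=np.array([.5432,-.3283])
def st():
    s=bot.sense(); w,x,y,z=s["orientation"]; R=Ro.from_quat([x,y,z,w]).as_matrix()
    p=s["tool_pos"]; r=p[:2]-O
    print("t",round(s["clock"],2),"p",p.round(4),"chute xy mm",(1000*np.array([r@u,r@v])).round(1),"tip z",round(1000*(p[2]-.014),1),"F",s["force"].round(1),"w",round(s["gripper_width"]*1000,1))
    print("tool x",R[:,0].round(4),"y",R[:,1].round(4),"z",R[:,2].round(4),"yaw err deg",round(np.degrees(np.arctan2(R[0,1]*v[1]-R[1,1]*v[0],R[:2,1]@v)),2))
    return p,R
if __name__=="__main__":
    p,R=st()
    T=np.array([*(O-.158*u-.034*v),.25]); print("to x=-158,y=-34,z=.25:",((T-p)@R).round(4))
E
python3 st.py
```

```text
t 0.93 p [ 0.4379 -0.2987  0.2379] chute xy mm [ -16.8 -108.1] tip z 223.9 F [ 0.6  0.9 -0.4] w 54.6
tool x [1.145e-01 9.934e-01 2.000e-04] y [ 9.934e-01 -1.145e-01 -4.000e-04] z [-4.e-04  3.e-04 -1.e+00] yaw err deg -0.32
to x=-158,y=-34,z=.25: [ 0.1408  0.0748 -0.0121]
```

carry_out:
  rows:
    - [[0.14,0.075,0.02],[0,0,0],97]
    - [[0.14,0.075,0.02],[0,0,0],97]
    - [[0.14,0.075,0.02],[0,0,0],97]
    - [[0.14,0.075,0.04],[0,0,0],97]
    - [[0.14,0.075,0.06],[0,0,0],97]
    - [[0.14,0.075,0.08],[0,0,0],97]
    - [[0.14,0.075,0.08],[0,0,0],97]

```text
clock: 1.52
tool_pos: [0.5257, -0.1684, 0.1532]
orientation: [-0.004, 0.748, 0.664, -0.002]
force: [-1.5, 0.6, -1.3]
gripper_width: 0.0543
grasp_force: 0.0
```

```bash
python3 st.py; python3 - <<'E'
from h import *
a,d=bot.capture("top"); b,e=bot.capture("scene"); np.savez("t1",im=a,d=d)
A=cv2.resize(a[200:310,265:445],(800,489)); save("a1",A)
save("b1",cv2.resize(b[200:340,240:440],(800,560)))
E
```

```text
t 1.52 p [ 0.5257 -0.1684  0.1532] chute xy mm [-156.6  -36.6] tip z 139.2 F [-1.5  0.6 -1.3] w 54.3
tool x [0.1176 0.9931 0.002 ] y [ 0.993  -0.1176 -0.0089] z [-0.0086  0.0031 -1.    ] yaw err deg -0.14
to x=-158,y=-34,z=.25: [ 0.0016  0.0017 -0.0968]
```

View pics/b1.png

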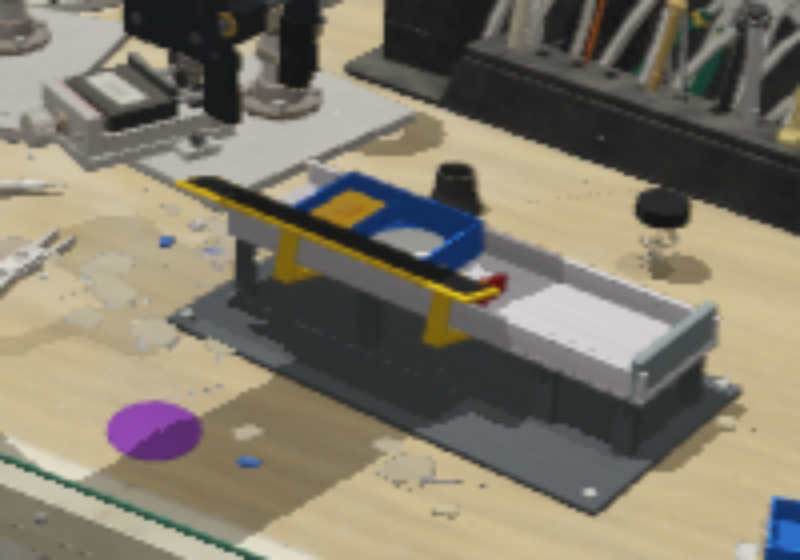

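The fingers stand over the chute entry: the near one above the rail end at (225,110), the far one over the floor behind the tray. Next I go down and feel for the rail.

carry_out:
  rows:
    - [[0,0.001,0.015],[0,0,0],97]
    - [[0,0.001,0.03],[0,0,0],97]
    - [[0,0.001,0.04],[0,0,0],97]
    - [[0,0.001,0.046],[0,0,0],97]
    - [[0,0.001,0.052],[0,0,0],97]
    - [[0,0.001,0.058],[0,0,0],97]
    - [[0,0.001,0.064],[0,0,0],97]
    - [[0,0.001,0.07],[0,0,0],97]
    - [[0,0.001,0.075],[0,0,0],97]
    - [[0,0.001,0.075],[0,0,0],97]

```text
clock: 2.45
tool_pos: [0.5292, -0.1709, 0.0827]
orientation: [-0.0, 0.748, 0.663, -0.0]
force: [-1.8, 0.4, 4.9]
gripper_width: 0.0544
grasp_force: 2.4
```

```bash
python3 st.py; python3 - <<'E'
from h import *
b,e=bot.capture("scene"); a,d=bot.capture("top"); np.savez("t2",im=a,d=d)
save("b2",cv2.resize(b[200:340,240:440],(800,560)))
E
```

```text
t 2.45 p [ 0.5292 -0.1709  0.0827] chute xy mm [-154.6  -32.7] tip z 68.7 F [-1.8  0.4  4.9] w 54.4
tool x [ 1.196e-01  9.928e-01 -1.000e-04] y [ 0.9928 -0.1196 -0.0011] z [-0.0011  0.     -1.    ] yaw err deg -0.03
to x=-158,y=-34,z=.25: [ 0.0034 -0.0014 -0.1673]
```

View pics/b2.png

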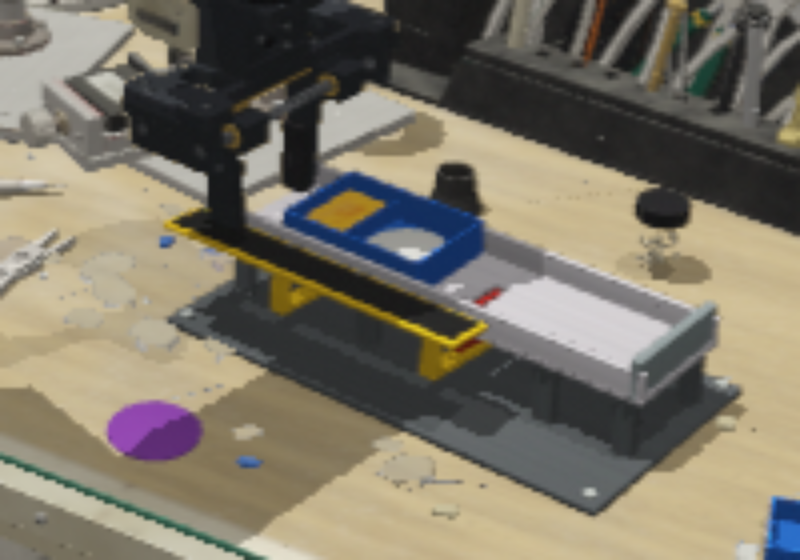

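The rail is going down and the gate plate at (488,297) has nearly dropped. The tip is still about 10 mm above the fully open height, so I keep pressing.

carry_out:
  rows:
    - [[0,0,0.003],[0,0,0],97]
    - [[0,0,0.006],[0,0,0],97]
    - [[0,0,0.006],[0,0,0],97]
    - [[0,0,0.006],[0,0,0],97]

```text
clock: 2.88
tool_pos: [0.5296, -0.1709, 0.0778]
orientation: [-0.0, 0.748, 0.663, -0.0]
force: [-3.9, 0.4, 6.3]
gripper_width: 0.0546
grasp_force: 2.8
```

```bash
python3 st.py
```

```text
t 2.88 p [ 0.5296 -0.1709  0.0778] chute xy mm [-154.6  -32.4] tip z 63.8 F [-3.9  0.4  6.3] w 54.6
tool x [ 1.196e-01  9.928e-01 -1.000e-04] y [ 9.928e-01 -1.196e-01 -4.000e-04] z [-5.e-04 -0.e+00 -1.e+00] yaw err deg -0.02
to x=-158,y=-34,z=.25: [ 0.0033 -0.0017 -0.1722]
```

carry_out:
  rows:
    - [[0,-0.002,0.003],[0,0,0],97]
    - [[0,-0.002,0.005],[0,0,0],97]
    - [[0,-0.002,0.005],[0,0,0],97]
    - [[0,-0.002,0.005],[0,0,0],97]

```text
clock: 3.22
tool_pos: [0.5279, -0.1707, 0.0729]
orientation: [0.0, 0.748, 0.663, 0.0]
force: [-2.5, -0.0, 5.5]
gripper_width: 0.0546
grasp_force: 2.8
```

```bash
python3 st.py
```

```text
t 3.22 p [ 0.5279 -0.1707  0.0729] chute xy mm [-154.6  -34.1] tip z 58.9 F [-2.5 -0.   5.5] w 54.6
tool x [ 1.197e-01  9.928e-01 -1.000e-04] y [ 9.928e-01 -1.197e-01  4.000e-04] z [ 4.e-04 -2.e-04 -1.e+00] yaw err deg -0.02
to x=-158,y=-34,z=.25: [ 3.300e-03  1.000e-04 -1.771e-01]
```

carry_out:
  rows:
    - [[-0.002,0,0.0005],[0,0,0],97]
    - [[-0.004,0,0.0005],[0,0,0],97]
    - [[-0.006,0,0.0005],[0,0,0],97]
    - [[-0.008,0,0.0005],[0,0,0],97]
    - [[-0.01,0,0.0005],[0,0,0],97]
    - [[-0.012,0,0.0005],[0,0,0],97]
    - [[-0.015,0,0.0005],[0,0,0],97]
    - [[-0.018,0,0.0005],[0,0,0],97]
    - [[-0.022,0,0.0005],[0,0,0],97]
    - [[-0.026,0,0.0005],[0,0,0],97]

```text
clock: 4.05
tool_pos: [0.5259, -0.1956, 0.0727]
orientation: [0.0, 0.748, 0.663, 0.001]
force: [0.8, 4.6, 5.4]
gripper_width: 0.0546
grasp_force: 3.5
```

```bash
python3 st.py;  python3 - <<'E'
from h import *
b,e=bot.capture("scene")
save("b3",cv2.resize(b[200:340,240:440],(800,560)))
E
```

```text
t 4.05 p [ 0.5259 -0.1956  0.0727] chute xy mm [-129.6  -33.1] tip z 58.7 F [0.8 4.6 5.4] w 54.6
tool x [0.1201 0.9928 0.0016] y [ 0.9928 -0.1201  0.0023] z [ 0.0024  0.0013 -1.    ] yaw err deg 0.01
to x=-158,y=-34,z=.25: [ 0.0286 -0.0005 -0.1773]
```

View pics/b3.png

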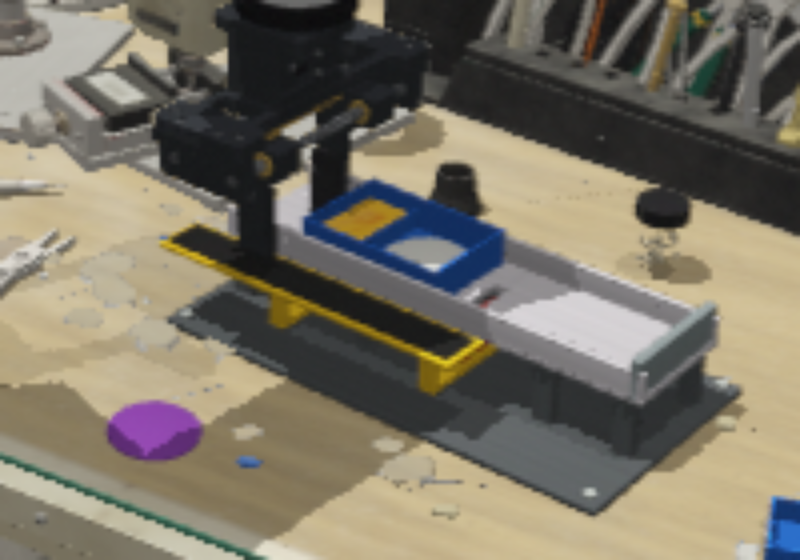

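The rail is fully down, the gate has sunk into its slot at (487,297), and the far finger is already pushing the tray. I keep going.

carry_out:
  rows:
    - [[-0.005,0,0.0003],[0,0,0],97]
    - [[-0.01,0,0.0003],[0,0,0],97]
    - [[-0.015,0,0.0003],[0,0,0],97]
    - [[-0.02,0,0.0003],[0,0,0],97]
    - [[-0.025,0,0.0003],[0,0,0],97]
    - [[-0.03,0,0.0003],[0,0,0],97]
    - [[-0.035,0,0.0003],[0,0,0],97]
    - [[-0.04,0,0.0003],[0,0,0],97]
    - [[-0.045,0,0.0003],[0,0,0],97]
    - [[-0.05,0,0.0003],[0,0,0],97]

```text
clock: 4.93
tool_pos: [0.5199, -0.2454, 0.0725]
orientation: [0.0, 0.748, 0.663, 0.001]
force: [1.9, 6.0, 7.5]
gripper_width: 0.0544
grasp_force: 3.8
```

```bash
python3 st.py
```

```text
t 4.93 p [ 0.5199 -0.2454  0.0725] chute xy mm [-79.5 -33.1] tip z 58.5 F [1.9 6.  7.5] w 54.4
tool x [0.1202 0.9927 0.0016] y [ 0.9927 -0.1202  0.0022] z [ 0.0024  0.0013 -1.    ] yaw err deg 0.01
to x=-158,y=-34,z=.25: [ 0.0787 -0.0005 -0.1774]
```

carry_out:
  rows:
    - [[-0.005,0,0],[0,0,0],97]
    - [[-0.01,0,0],[0,0,0],97]
    - [[-0.015,0,0],[0,0,0],97]
    - [[-0.02,0,0],[0,0,0],97]
    - [[-0.025,0,0],[0,0,0],97]
    - [[-0.03,0,0],[0,0,0],97]
    - [[-0.035,0,0],[0,0,0],97]
    - [[-0.04,0,0],[0,0,0],97]
    - [[-0.045,0,0],[0,0,0],97]
    - [[-0.05,0,0],[0,0,0],97]

```text
clock: 5.77
tool_pos: [0.5139, -0.295, 0.0725]
orientation: [0.0, 0.748, 0.663, 0.001]
force: [0.4, 5.6, 7.3]
gripper_width: 0.0547
grasp_force: 3.9
```

```bash
python3 st.py;  python3 - <<'E'
from h import *
b,e=bot.capture("scene")
save("b4",cv2.resize(b[200:340,240:440],(800,560)))
E
```

```text
t 5.77 p [ 0.5139 -0.295   0.0725] chute xy mm [-29.6 -33.1] tip z 58.5 F [0.4 5.6 7.3] w 54.7
tool x [0.1201 0.9928 0.0016] y [ 0.9928 -0.1201  0.002 ] z [ 0.0022  0.0014 -1.    ] yaw err deg 0.01
to x=-158,y=-34,z=.25: [ 0.1287 -0.0005 -0.1773]
```

View pics/b4.png

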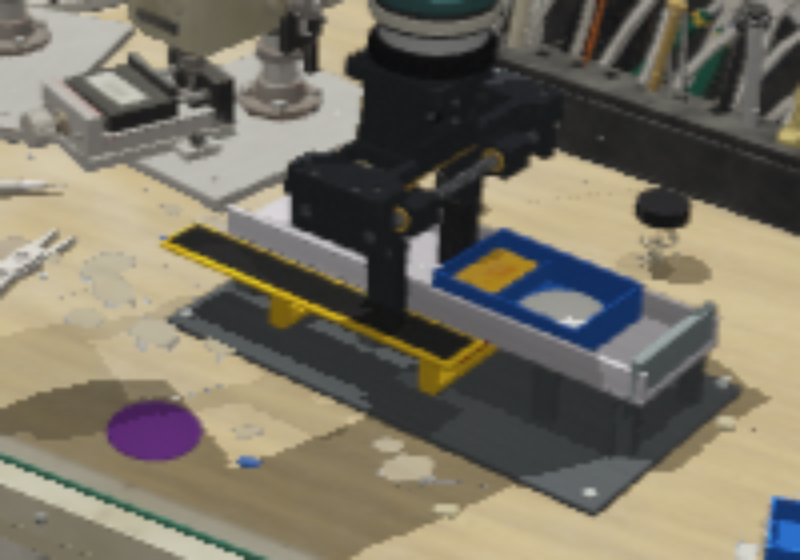

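The tray is over the lowered gate, with its nose about 40 mm short of the stop at (680,345). I slow down for the last stretch and feel for contact.

carry_out:
  rows:
    - [[-0.005,0,0],[0,0,0],97]
    - [[-0.01,0,0],[0,0,0],97]
    - [[-0.015,0,0],[0,0,0],97]
    - [[-0.02,0,0],[0,0,0],97]
    - [[-0.024,0,0],[0,0,0],97]
    - [[-0.028,0,0],[0,0,0],97]
    - [[-0.031,0,0],[0,0,0],97]
    - [[-0.033,0,0],[0,0,0],97]
    - [[-0.034,0,0],[0,0,0],97]
    - [[-0.035,0,0],[0,0,0],97]

```text
clock: 6.65
tool_pos: [0.5096, -0.3296, 0.0724]
orientation: [0.0, 0.748, 0.663, 0.001]
force: [1.1, 6.7, 7.1]
gripper_width: 0.0544
grasp_force: 4.0
```

```bash
python3 st.py
```

```text
t 6.65 p [ 0.5096 -0.3296  0.0724] chute xy mm [  5.3 -33.2] tip z 58.4 F [1.1 6.7 7.1] w 54.4
tool x [0.1203 0.9927 0.0017] y [ 0.9927 -0.1204  0.0018] z [ 0.002   0.0015 -1.    ] yaw err deg 0.02
to x=-158,y=-34,z=.25: [ 0.1636 -0.0005 -0.1773]
```

carry_out:
  rows:
    - [[-0.001,0,0],[0,0,0],97]
    - [[-0.002,0,0],[0,0,0],97]
    - [[-0.003,0,0],[0,0,0],97]
    - [[-0.0035,0,0],[0,0,0],97]
    - [[-0.004,0,0],[0,0,0],97]
    - [[-0.004,0,0],[0,0,0],97]

```text
clock: 7.15
tool_pos: [0.5093, -0.3322, 0.0725]
orientation: [-0.001, 0.748, 0.663, 0.002]
force: [1.7, 9.6, 8.5]
gripper_width: 0.0548
grasp_force: 6.1
```

```bash
python3 st.py
```

```text
t 7.15 p [ 0.5093 -0.3322  0.0725] chute xy mm [  8.  -33.2] tip z 58.5 F [1.7 9.6 8.5] w 54.8
tool x [0.12   0.9928 0.0036] y [ 0.9928 -0.12    0.0014] z [ 0.0018  0.0034 -1.    ] yaw err deg -0.0
to x=-158,y=-34,z=.25: [ 0.1666 -0.0005 -0.1769]
```

carry_out:
  rows:
    - [[-0.001,0,0],[0,0,0],97]
    - [[-0.002,0,0],[0,0,0],97]
    - [[-0.002,0,0],[0,0,0],97]

```text
clock: 7.4
tool_pos: [0.5092, -0.3324, 0.0725]
orientation: [-0.002, 0.748, 0.663, 0.003]
force: [1.9, 17.0, 11.2]
gripper_width: 0.0543
grasp_force: 9.3
```

```bash
python3 st.py;  python3 - <<'E'
from h import *
b,e=bot.capture("scene")
save("b5",cv2.resize(b[240:330,330:440],(733,600)))
E
```

```text
t 7.4 p [ 0.5092 -0.3324  0.0725] chute xy mm [  8.2 -33.3] tip z 58.5 F [ 1.9 17.  11.2] w 54.3
tool x [0.1198 0.9928 0.0066] y [ 9.928e-01 -1.198e-01  8.000e-04] z [ 0.0016  0.0064 -1.    ] yaw err deg -0.01
to x=-158,y=-34,z=.25: [ 0.1673 -0.0006 -0.1764]
```

View pics/b5.png

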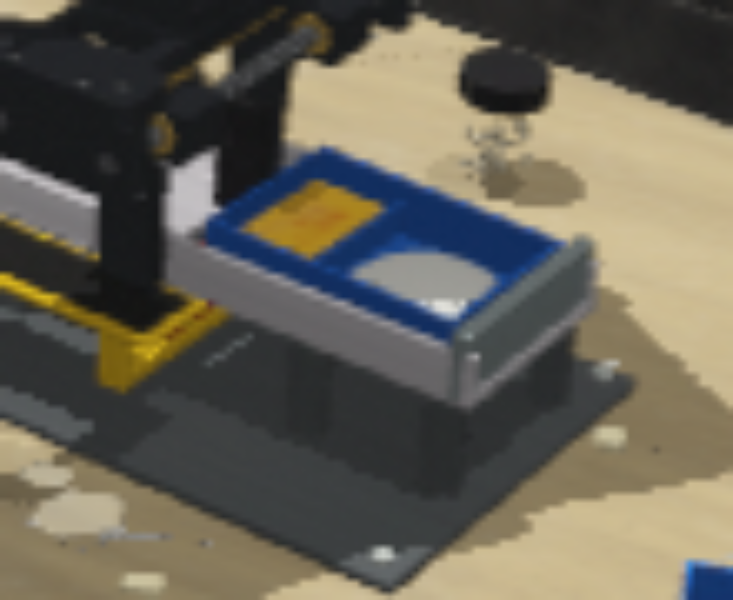

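Force has built to 17 N with no further travel, and the tray's nose is flush against the grey stop at (520,290). I back off with the rail still held down, then lift straight up.

carry_out:
  rows:
    - [[0.004,0,0],[0,0,0],97]
    - [[0.01,0,0],[0,0,0],97]
    - [[0.018,0,0],[0,0,0],97]
    - [[0.028,0,0],[0,0,0],97]
    - [[0.04,0,0],[0,0,0],97]
    - [[0.04,0,0],[0,0,0],97]
    - [[0.04,0,-0.004],[0,0,0],97]
    - [[0.04,0,-0.01],[0,0,0],97]
    - [[0.04,0,-0.016],[0,0,0],97]
    - [[0.04,0,-0.022],[0,0,0],97]

```text
clock: 8.28
tool_pos: [0.5128, -0.2961, 0.094]
orientation: [-0.0, 0.748, 0.663, 0.0]
force: [2.2, -0.3, 2.3]
gripper_width: 0.0546
grasp_force: 1.3
```

carry_out:
  rows:
    - [[0,0,-0.006],[0,0,0],97]
    - [[0,0,-0.012],[0,0,0],97]
    - [[0,0,-0.02],[0,0,0],97]
    - [[0,0,-0.03],[0,0,0],97]
    - [[0,0,-0.05],[0,0,0],97]
    - [[0,0,-0.08],[0,0,0],97]
    - [[0,0,-0.11],[0,0,0],97]
    - [[0.1,0,-0.15],[0,0,0],97]
    - [[0.14,0,-0.15],[0,0,0],97]
    - [[0.14,0,-0.15],[0,0,0],97]

```text
clock: 9.12
tool_pos: [0.5263, -0.1774, 0.2401]
orientation: [0.0, 0.749, 0.662, 0.0]
force: [0.5, -0.2, 0.2]
gripper_width: 0.0546
grasp_force: 0.0
```

```bash
python3 st.py;  python3 - <<'E'
from h import *
b,e=bot.capture("scene"); a,d=bot.capture("top")
A=cv2.resize(b[190:340,240:440],(560,420)); B=cv2.resize(a[200:310,265:445],(233,142)); 
save("b6",cv2.resize(b[200:340,260:440],(771,600)))
P=cloud("top",d); hsv=cv2.cvtColor(a,cv2.COLOR_RGB2HSV); roi=np.zeros((480,640),bool); roi[205:310,270:445]=1
H,S=hsv[...,0],hsv[...,1]
for n,m in(("blue",(H>100)&(H<125)&(S>120)),("gate",((H<6)|(H>174))&(S>120))):
    q=P[roi&m&(d>0)&(P[...,2]>.045)]
    if len(q):
        c=(q[:,:2]-np.array([.5432,-.3283]))@np.array([[-.12,.9927],[-.9927,-.12]])*1000
        print(n,len(q),c.min(0).round(1),c.max(0).round(1),np.percentile(q[:,2],[5,95]).round(4))
E
```

```text
t 9.12 p [ 0.5263 -0.1774  0.2401] chute xy mm [-147.8  -34.9] tip z 226.1 F [ 0.5 -0.2  0.2] w 54.6
tool x [ 1.225e-01  9.925e-01 -2.000e-04] y [ 9.925e-01 -1.225e-01  3.000e-04] z [ 3.e-04 -2.e-04 -1.e+00] yaw err deg 0.14
to x=-158,y=-34,z=.25: [ 0.0102  0.0008 -0.0099]
blue 702 [-160.4  -91.4] [122.3  35. ] [0.0502 0.0756]
gate 49 [-89.4 -56.2] [ 2.5 10.7] [0.0565 0.0691]
```

View pics/b6.png

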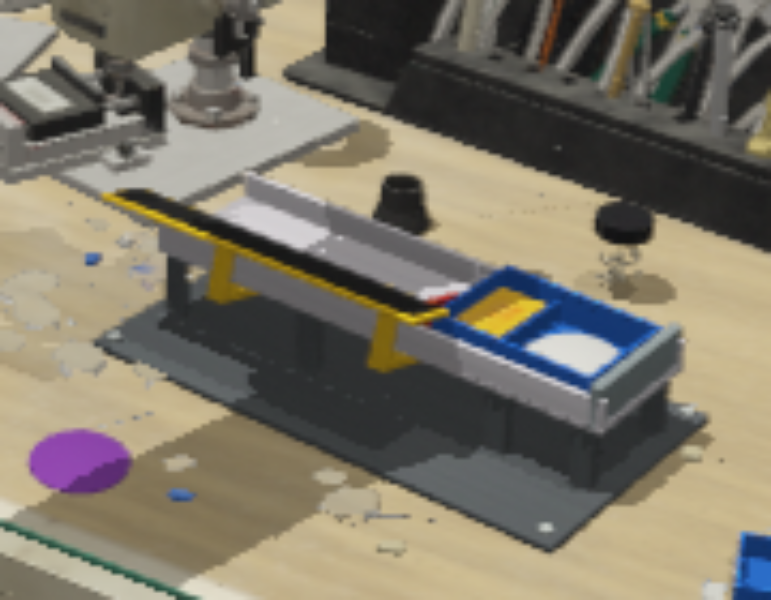

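The tray is home against the stop, its nose at x = 122 mm. The gate has sprung up shut behind it, its top at about z = 69 mm. The rail is up and the robot is clear.

```bash
python3 -c "
from workcell import bot
print(bot.hand_in())"
```

```text
the job is handed in; nothing more can be done
None
```

The job is done and handed in at about 9 s on the robot clock (limit 51 s): the blue tray is fully home against the end stop, the red gate has sprung shut behind it, and the arm is clear and touching nothing.

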